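Build the keyed pastry riser

TASK

Build up the cake display: first take the sign block off the gold plinth and stand it in the shallow tray. Then stack all the white riser plates there are on the plinth, longest at the bottom and each shorter one on top, notch over the key below so that all point the same way; after letting go of each, press it down firmly (about 10 N) with the fingertips for a moment to feel that it lies flat before adding the next. Last, stand the display cake upright on the middle of the flat part of the top riser, clear of its key, and leave the other cakes and the other sign alone.

Things in the scene. Friction and masses are not known exactly. Their poses are not given: they have to be found in the camera images.
- plinth: fixed gold-coloured plate, 200 x 90 mm, 20 mm thick, on which the risers are stacked. Origin: centre of its underside; x along its length, z up. Across its +x half a half-round steel key bar stands up from the top (see plinth_key).
- plinth_key (a point): foot of the plinth's key, on the top face 40 mm from the plinth's centre towards its +x end. The key is a steel bar along the plinth's y, 40 mm long, 14 mm wide, 8 mm high, rounded on top and at its ends.
- plinth_spot (a point): point on the plinth's top face 20 mm from its centre towards its -x end, on its long centre line: the cake must end straight above this point (on the flat part of the top riser).
- riser_a: loose white riser plate (the longest, always present), 168 mm long (x), 56 mm wide (y), 24 mm high, 80 to 200 g; starts lying right way up on the counter. Origin: centre of its underside, z up. Key bar on top and notch below, see riser_a_key. Stacked properly it is centred on the plinth, points the same way and lies flat on the face below, else one end rides up to 8 mm high.
- riser_a_key (a point): foot of the steel key bar on riser_a: on its top face (24 mm up), 40 mm from its middle towards its +x end. Bar like the plinth's: 40 mm along y, 14 mm wide, 8 mm high, rounded. Straight below, in the underside, is a notch 43.5 (y) x 17.5 (x) mm, 10 mm deep, which takes the key below with 1.75 mm play each way.
- riser_b: loose white riser plate (the second longest, may be absent), 150 mm long (x), 56 mm wide (y), 24 mm high, 80 to 200 g; starts lying right way up on the counter. Origin: centre of its underside, z up. Key bar on top and notch below, see riser_b_key. Stacked properly it is centred on the plinth, points the same way and lies flat on the face below, else one end rides up to 8 mm high.
- riser_b_key (a point): foot of the steel key bar on riser_b: on its top face (24 mm up), 40 mm from its middle towards its +x end. Bar like the plinth's: 40 mm along y, 14 mm wide, 8 mm high, rounded. Straight below, in the underside, is a notch 43.5 (y) x 17.5 (x) mm, 10 mm deep, which takes the key below with 1.75 mm play each way.
- riser_c: loose white riser plate (the third longest, may be absent), 132 mm long (x), 56 mm wide (y), 24 mm high, 80 to 200 g; starts lying right way up on the counter. Origin: centre of its underside, z up. Key bar on top and notch below, see riser_c_key. Stacked properly it is centred on the plinth, points the same way and lies flat on the face below, else one end rides up to 8 mm high.
- riser_c_key (a point): foot of the steel key bar on riser_c: on its top face (24 mm up), 40 mm from its middle towards its +x end. Bar like the plinth's: 40 mm along y, 14 mm wide, 8 mm high, rounded. Straight below, in the underside, is a notch 43.5 (y) x 17.5 (x) mm, 10 mm deep, which takes the key below with 1.75 mm play each way.
- riser_d: loose white riser plate (the shortest, may be absent), 114 mm long (x), 56 mm wide (y), 24 mm high, 80 to 200 g; starts lying right way up on the counter. Origin: centre of its underside, z up. Key bar on top and notch below, see riser_d_key. Stacked properly it is centred on the plinth, points the same way and lies flat on the face below, else one end rides up to 8 mm high.
- riser_d_key (a point): foot of the steel key bar on riser_d: on its top face (24 mm up), 40 mm from its middle towards its +x end. Bar like the plinth's: 40 mm along y, 14 mm wide, 8 mm high, rounded. Straight below, in the underside, is a notch 43.5 (y) x 17.5 (x) mm, 10 mm deep, which takes the key below with 1.75 mm play each way.
- sign: price-sign block that stands on the plinth at first: clear block 40 (x) x 64 (y) x 36 mm high, about 110 g, with a blank card 3 x 50 mm standing up out of it to 63 mm, across its middle in the y-z plane. Origin: centre of its underside. Best gripped on its 64 mm apart end faces (along its y), fingers either side of the card.
- tray: fixed shallow aluminium tray, 140 (x) x 115 (y) mm outside, walls 4 mm thick and 14 mm high, inner floor 4 mm up. Origin: centre of its underside.
- cake: rigid display cake, upright cylinder 56 mm across from 4 to 44 mm high with a piped top to 62 mm, on a round gold board 64 mm across, 4 mm thick; about 150 g. Origin: centre of the board's underside, z up.
- dome_l: bystander: domed display cake on a gold board 72 mm across, 44 mm high, origin under its centre; leave alone.
- dome_r: bystander: a second domed display cake, same size; leave alone.
- other_sign: bystander: another sign block of the same make, standing on the counter away from the plinth; leave alone.
Mind the look-alikes: they are no part of the job. Leave any black look-alike of the riser_d alone.

How it is judged:
By the outcome, as a careful person would: the job done as asked, in the order asked, and still so for the second after the job is handed in, with the robot touching nothing.
Of riser_b, riser_c, riser_d only 2 to 3 are there at a start; the rules pass over those that are not, and their reading is None.
At some moment in a run one of riser_b, riser_c, riser_d, cake may be knocked a few centimetres aside while the robot is not near it.
Once in a run the grip may slacken for a moment while it holds something.
It also fails if it takes over 210 s, if anything falls off the work surface, if the arm or the gripper's body presses on something with over 40 N, if the wrist force passes 120 N, or if a joint passes its speed limit or range.

ROBOT

A 6-joint arm with a two-finger parallel gripper is mounted at the origin on the work surface. World frame = base frame: x ahead of the robot, y to its left, z up, the work surface at z = 0. Lengths are in mm, angles in degrees, forces in N, time in s.
With the tool pointing down it reaches from about 325 to 775 mm from the base axis. Payload 9.3 kg.
Tool frame: the origin (TCP) lies midway between the tips of the shut fingers; the grasp point (between the pads) lies 19 mm behind it; z points along the fingers, y is the line along which they close (so a half turn about z gives the same grasp; the last joint's range is limited). The gripper opens to 85 mm and grips with 20 to 120 N. Pads are 22 mm wide; open, the fingers measure 114 mm over their backs; the gripper's body (76 mm by 85 mm) begins 54 mm behind the grasp point. The pads swing forward as they close: fully open they stand 13 mm farther back than shut.
Start: joints at [63.335, 14.817, 1.232, 76.415, 0, 81.257], TCP at [169.249, 523.308, 231.279] pointing down, gripper open.
Joint ranges: [-174.27, 174.27], [-52.1, 104.24], [-59.71, 78.15], [-110.17, 111.67], [-87.03, 83.33], [-180, 180]. Speed limits (degrees/s): [127.2, 127.2, 159.86, 180, 180, 180].

INTERFACE

Orientations are given as [roll, pitch, yaw] about the fixed x, y, z axes, in that order (R = Rz(yaw) Ry(pitch) Rx(roll)).
In Python, from plant import sensors, viewer, workorder, models gives the robot as it stands.
- The arm moves only by the shell command python3 -m handwheel 'ROWS' [FORCE]. ROWS is a JSON object of lists of equal length, an entry for each row: "linear": the shift along the tool's x, y, z in mm, a list of three; "dr": the turn, a rotation vector about the tool's x, y, z in degrees, a list of three; "claw": the closure, from -1 (fully open) to 1 (shut). A call has 1 to 10 rows; each row shifts and turns the commanded pose from where the row before left it, along the tool's axes as they then stand; what a row does not reach is not made up. A row lasts 1/8 s, in which the tool goes at most 62.5 mm and 10.7 degrees, less where a joint would pass 70% of its speed; a pose out of reach is approached as far as the arm can. A call is refused whole if a number of a shift passes 62.5 or a number of a turn 10.7, either way. A call with a gripper value outside its range is refused whole. The fingers move at their own pace and stop on an object; FORCE is the grip in N (left out, the last holds). Time passes only in rows, so rows that do not move let the fingers close. It gives the time, the measured TCP pose, the force, the opening and the grip force at its end, in the units of the state.
- sensors.get_obs(): the state, without advancing time (a new reading comes with each control period).
- viewer.snapshot(name): name is "scene" or "top" or "wrist"; returns a dict with "image" (400x640x3 uint8, blue, green, red), "range_z" (400x640 float32, mm along the optical axis (not along the pixel's ray), 0 where there is no reading), "K" (3x3 intrinsics, pixels), "k1" (the pictures are not rectified: a ray, as slopes to the right and down, at radius r is drawn at 1 + k1 r^2 times it, then the intrinsics apply), "extrinsics" (4x4, takes a point from camera to world coordinates); the wrist camera has in their place "hand_eye" (4x4, takes a point from camera to tool coordinates, whose origin is the TCP and whose axes are the flange's). Camera axes: x right, y up, looking along -z (the intrinsics and any distortion apply to the point x, -y, -z); pixel columns grow to the right and rows downward; lengths in mm; the calibration is good to about 2 mm. A picture is of the moment at which its call begins: read the wrist's pose just before it.
- workorder.job_done(): hands the job in; it is judged then, once.
Trained networks look in a picture, given as the dict that the camera call returned (one of the last four; its "shot" number tells which), for a name from the list of things; names that differ only in an ending like _2 or _b are one class to them, and where a whole thing is asked for, a point or a joint stands for the part that bears it (a point fixed in the world has none). Each returns a list of dicts, best first, with "conf" (0 to 1); they miss things now and then, are a little off and sometimes report something else, mostly with a low value. They report only what shows in the picture. A call takes as long as a camera call. They do not tell look-alikes from the thing itself.
- models.spot_in(picture, target): "box" ([left, top, right, bottom] in pixels, round what is visible of it).
The state is a dict: "t": time; "joint_positions": joint angles; "qd": joint speeds; "tau": joint torques, N m; "ee_pos": TCP position; "tcp_rot": TCP orientation; "ft_force": force on the tool from outside, world axes, zero at the start; "wrist_torque": the same for the moment, N m; "finger_gap": opening from 0.0 (shut) to 1.0 (fully open); "grasp_force": force on a finger pad.
Only numpy, scipy, OpenCV 4.12 (cv2) and the standard library are available. Lean on these libraries where they do the work, as an engineer would, in place of code of your own. Each camera call takes 0.05 s, during which the arm holds its last target. There are 200 camera calls.

## Working session

There is one attempt and no reset: what is moved stays moved. The work goes in short steps, Python scripts to look and compute and a shell command to move; the robot and the scene stay as the last step left them, time stands still between calls to the robot, and variables do not carry over. Pictures are saved under pics/ and viewed, at most 14 in all, crops included, and the job is handed in when it is done.

```bash
ls; mkdir -p pics; cat > h.py <<'E'
import numpy as np, cv2
from scipy.spatial.transform import Rotation as R
from plant import sensors, viewer, models
def tool():
    o=sensors.get_obs(); T=np.eye(4); T[:3,:3]=R.from_euler('xyz',o['tcp_rot'],degrees=True).as_matrix(); T[:3,3]=o['ee_pos']; return T,o
def snap(n):
    T,o=tool(); s=viewer.snapshot(n)
    s['E']=np.array(s['extrinsics']) if 'extrinsics' in s else T@np.array(s['hand_eye'])
    return s
def cloud(s):
    K=np.array(s['K']);z=s['range_z'];h,w=z.shape
    u,v=np.meshgrid(np.arange(w),np.arange(h))
    xd=(u-K[0,2])/K[0,0]; yd=(v-K[1,2])/K[1,1]
    x,y=xd.copy(),yd.copy()
    for _ in range(8):
        f=1+s['k1']*(x*x+y*y); x,y=xd/f,yd/f
    P=np.stack([x*z,-y*z,-z,np.ones_like(z)],-1)@s['E'].T
    P=P[...,:3]; P[z==0]=np.nan
    return P
E
python3 - <<'E'
from h import *
print(sensors.get_obs())
for n in ['scene','top']:
    s=snap(n); cv2.imwrite(f'pics/{n}0.png',s['image'])
    P=cloud(s); np.savez(f'{n}0.npz',P=P,im=s['image'])
    print(n,s['k1'],np.array(s['K']).tolist(),np.round(s['E'],2).tolist())
    for t in ['plinth','riser_a','sign','tray','cake','dome_l']:
        for d in models.spot_in(s,t):
            b=[int(x) for x in d['box']]; c=P[b[1]:b[3],b[0]:b[2]].reshape(-1,3)
            print(t,round(d['conf'],2),b,np.round(P[(b[1]+b[3])//2,(b[0]+b[2])//2]))
E
```

```text
pics
{'t': 0.0, 'joint_positions': array([ 6.33337470e+01,  1.48513806e+01,  1.18834121e+00,  7.64154451e+01,
       -1.00545128e-03,  8.12557518e+01]), 'qd': array([-0.01127207, -0.03580097, -0.02084105, -0.00960894, -0.01078486,
        0.01024025]), 'tau': array([-1.26756455e-03, -5.55639660e+01,  3.44528353e+01,  1.38412646e-02,
       -1.71263987e-04,  1.43833847e-05]), 'ee_pos': array([169.13322933, 523.044016  , 230.65056508]), 'tcp_rot': array([-1.79922275e+02, -1.09377735e-02,  1.62077988e+02]), 'ft_force': array([-0.03971472, -0.12416546, -0.0173468 ]), 'wrist_torque': array([ 0.01333289, -0.01642128, -0.00788466]), 'grasp_force': 0.0, 'finger_gap': 1.0013951517012054}
scene -0.10650354601466692 [[440.8179887576648, 0.0, 317.13787330897094], [0.0, 440.8179887576648, 196.87543803242758], [0.0, 0.0, 1.0]] [[0.77, -0.46, 0.44, 1048.84], [0.64, 0.54, -0.55, -742.57], [0.01, 0.7, 0.71, 945.2], [0.0, 0.0, 0.0, 1.0]]
plinth 0.73 [319, 190, 395, 235] [610. -23.  44.]
riser_a 0.92 [176, 191, 214, 213] [ 219. -283.   25.]
riser_a 0.74 [372, 155, 415, 189] [588. 200.  29.]
riser_a 0.7
[... 563 characters left out ...]
4], [0.0, 0.0, 1.0]] [[-0.02, 0.99, -0.16, 265.22], [-1.0, -0.02, 0.01, -71.54], [0.0, 0.16, 0.99, 1389.15], [0.0, 0.0, 0.0, 1.0]]
plinth 0.74 [267, 130, 315, 204] [579. -11.  86.]
riser_a 0.86 [409, 183, 425, 246] [ 455. -355.   25.]
riser_a 0.79 [369, 288, 416, 323] [ 209. -276.   24.]
riser_a 0.77 [351, 153, 372, 193] [ 572. -203.   30.]
riser_a 0.73 [452, 202, 497, 234] [ 441. -516.   24.]
riser_a 0.62 [206, 152, 229, 198] [575. 199.  27.]
sign 0.35 [351, 152, 374, 195] [ 574. -206.   24.]
tray 0.94 [335, 206, 372, 258] [ 410. -177.    9.]
cake 0.93 [206, 227, 234, 246] [401. 182.  57.]
dome_l 0.96 [223, 107, 249, 131] [733. 145.  40.]
dome_l 0.88 [321, 101, 345, 124] [ 746. -129.   44.]
```

```bash
python3 - <<'E'
import cv2
a=cv2.imread('pics/top0.png')[80:340,180:520]; cv2.imwrite('pics/t0c.png',cv2.resize(a,None,fx=2.3,fy=2.3,interpolation=3))
a=cv2.imread('pics/scene0.png')[120:340,130:460]; cv2.imwrite('pics/s0c.png',cv2.resize(a,None,fx=2.4,fy=2.4,interpolation=3))
E
```

```text
(no output)
```

View pics/t0c.png

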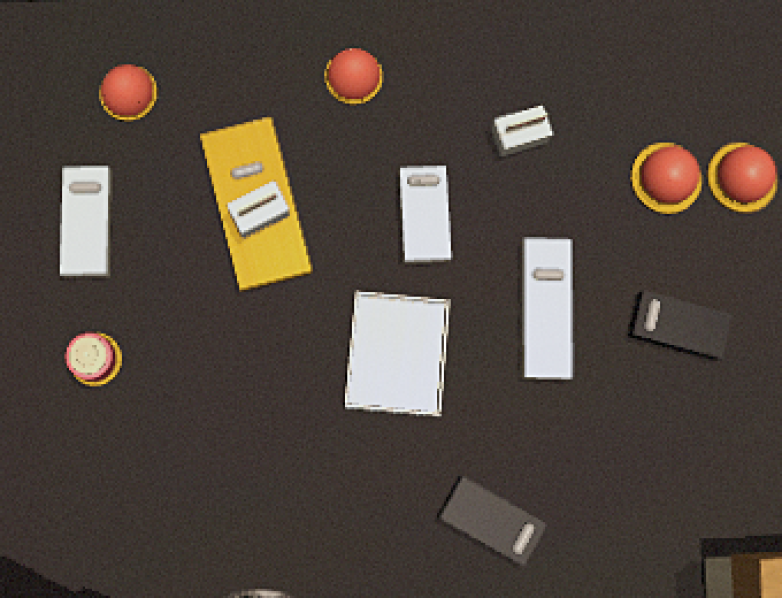

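View pics/s0c.png

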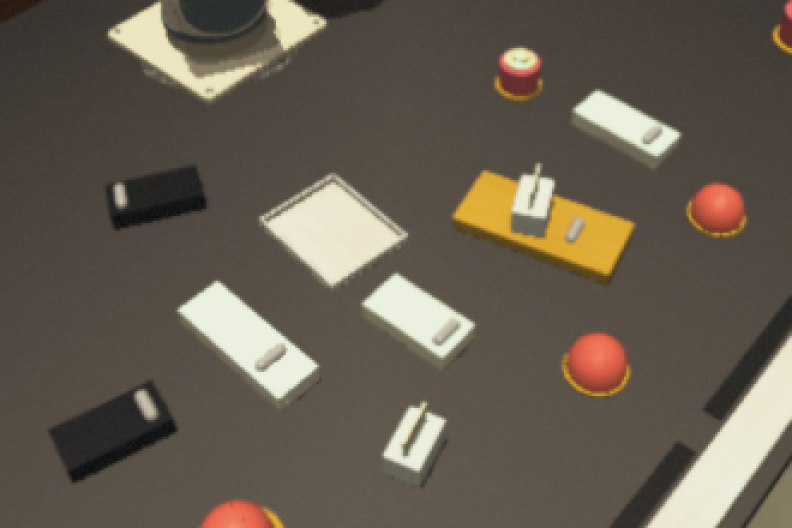

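The top crop shows three white risers at (85,220), (425,213) and (548,308, longest), with their keys toward +x. It also shows the plinth with the sign at (258,208), the tray at (398,353), the cake at (93,358) and two black decoys. The scene crop shows a second pink cake at its right edge, so I need to check which one is the cake.

```bash
cat > seg.py <<'E'
from h import *
def rects(P,im,zlo,zhi,mask=None,amin=60):
    z=P[...,2]; m=(z>zlo)&(z<zhi)
    if mask is not None: m&=mask
    n,l,st,_=cv2.connectedComponentsWithStats(m.astype(np.uint8))
    out=[]
    for i in range(1,n):
        if st[i,4]<amin: continue
        k=l==i; q=P[k][:,:2].astype(np.float32); r=cv2.minAreaRect(q)
        out.append((st[i,4],st[i,:4].tolist(),np.round(r[0],1),np.round(r[1],1),round(r[2],1),round(float(np.median(P[k][:,2])),1),im[k].mean(0).astype(int)))
    return out
E
python3 - <<'E'
from seg import *
for n in ['top','scene']:
    d=np.load(n+'0.npz');P=d['P'];im=d['im']
    print(n,'table z',np.nanmedian(P[150:330,200:450,2]))
    print('TOP 14-40')
    for r in rects(P,im,14,80):
        if abs(r[2][1])<800 and 150<r[2][0]<900: print(*r)
    g=(im[...,2].astype(int)-im[...,0]>70)&(im[...,1].astype(int)-im[...,0]>50)
    print('gold');[print(*r) for r in rects(P,im,14,32,g,20)]
    w=(im.min(-1)>110); print('low white');[print(*r) for r in rects(P,im,2,17,w,200)]
E
python3 -c "
import cv2
a=cv2.imread('pics/scene0.png')[100:220,400:560];b=cv2.imread('pics/top0.png')[60:300,60:240]
cv2.imwrite('pics/e.png',cv2.hconcat([cv2.resize(a,(400,300)),cv2.resize(b,(300,300))]))"
```

```text
top table z 2.2436009971204385
TOP 14-40
393 [323, 101, 22, 23] [ 754.2 -131.2] [60.5 61.9] 88.6 34.9 [ 68  89 191]
392 [224, 108, 23, 22] [740.5 151.9] [59.3 64.2] 15.2 35.3 [ 68  90 191]
368 [394, 126, 26, 21] [ 678.6 -336.6] [41.6 64. ] 17.0 37.6 [173 182 184]
2184 [267, 132, 48, 74] [593.7  -6.8] [200.1  90.3] 13.9 22.3 [ 79 180 212]
510 [85, 137, 27, 26] [657.6 546.8] [66.2 65.3] 57.0 55.3 [ 96 103 173]
493 [54, 138, 27, 25] [656.1 646.4] [66.  66.4] 72.8 55.2 [ 91  98 168]
495 [23, 140, 27, 25] [657.2 745.6] [67.4 66.2] 20.8 54.5 [ 88  95 163]
503 [459, 143, 26, 26] [ 619.6 -519.1] [69.6 67.6] 60.4 46.5 [ 69  91 187]
483 [492, 143, 25, 25] [ 617.5 -617.4] [69.6 64.8] 36.1 46.3 [ 68  89 186]
485 [524, 144, 26, 24] [ 617.6 -717.1] [66.9 65.9] 83.6 45.4 [ 66  87 181]
972 [206, 153, 22, 47] [574.  200.9] [ 59.  131.8] 89.5 25.0 [209 212 210]
835 [354, 152, 22, 42] [ 576.3 -212.7] [116.7  56.7] 0.9 25.8 [218 215 213]
1221 [408, 183, 21, 62] [ 457.3 -356.9] [ 56.6 170.1] 88.3 25.8 [222 216 214]
853 [454, 206, 44, 31] [ 433.4 -521.3] [116.3  59.7] 73.2 25.9 [65 69 76]
369 [208, 225, 2
[... 1214 characters left out ...]
 70  93 203]
1053 [150, 278, 53, 41] [ 432.5 -519.4] [114.6  60.6] 73.8 24.8 [45 47 49]
518 [290, 288, 26, 33] [ 680.3 -333.9] [41.5 64.5] 16.3 36.2 [166 185 185]
823 [213, 328, 32, 33] [ 623.1 -519.5] [66.8 66.9] 8.3 45.6 [ 71  95 201]
926 [177, 360, 34, 35] [ 622.2 -620.6] [70.3 65.7] 47.4 45.2 [ 70  94 199]
111 [145, 394, 26, 6] [ 605.  -700.2] [46.1 17.5] 48.3 46.9 [ 67  91 201]
gold
1323 [319, 191, 75, 44] [595.1  -4.1] [198.3  92.5] 13.1 21.6 [ 54 164 213]
low white
312 [241, 116, 25, 25] [64.4 98.6] [ 74.4 157.4] 59.5 12.1 [178 216 224]
701 [176, 121, 64, 41] [ -4.  -64.7] [246.  103.5] 0.4 12.9 [179 217 224]
1437 [238, 192, 62, 48] [ 403.2 -167. ] [124.6 153.7] 82.2 6.4 [194 216 222]
```

View pics/e.png

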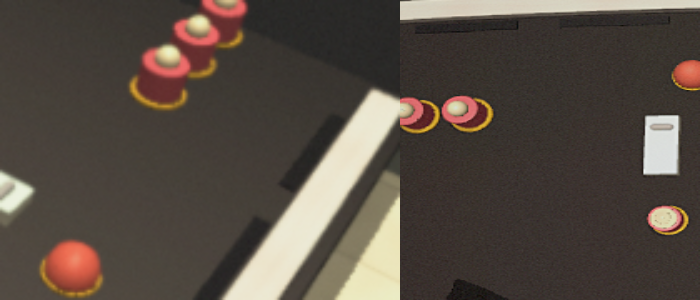

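The extra pink cakes sit in a row at (657, 550–750). They have dollop tops and are out of reach, so they're decoys; the cake is the one at (409,189). riser_a is at (457,-356), riser_c at (574,201), riser_d at (576,-212), and riser_b is absent. Next I'll move over the sign.

```bash
cat > go.py <<'E'
import sys
from h import *
def go(x,y,z,yaw):
    T,o=tool(); r=o['tcp_rot']
    Tg=R.from_euler('xyz',[180,0,yaw],degrees=True).as_matrix()
    rv=R.from_matrix(T[:3,:3].T@Tg).as_rotvec(degrees=True)
    d=np.array([x,y,z])-T[:3,3]
    print('t',round(o['t'],2),'pose',np.round(T[:3,3],1),np.round(r,2),'F',np.round(o['ft_force'],1),'gap',round(o['finger_gap'],3),'gf',round(o['grasp_force'],1))
    print(' turn',np.round(rv,2),'then lin',np.round(Tg.T@d,1))
if __name__=='__main__': go(*map(float,sys.argv[1:5]))
E
python3 go.py 588 -14 230 194
python3 - <<'E'
from h import *
s=viewer.snapshot('wrist'); print(np.round(s['hand_eye'],3).tolist(),np.array(s['K']).tolist(),s['k1'])
E
```

```text
t 0.7 pose [169.2 523.3 231.3] [-180.     -0.    162.08] F [ 0.1 -0.1 -0.5] gap 1.0 gf 0.0
 turn [ -0.    -0.   -31.92] then lin [-276.3 -622.7    1.3]
[[0.001, 0.953, 0.304, 78.341], [1.0, -0.001, 0.001, -0.897], [0.001, 0.304, -0.953, -142.48], [0.0, 0.0, 0.0, 1.0]] [[292.5730548450156, 0.0, 322.31938743979333], [0.0, 292.5730548450156, 196.7941649510402], [0.0, 0.0, 1.0]] 0.01381863632652623
```

```bash
python3 -m handwheel '{"linear":[[-28,-62,0],[-28,-62,0],[-28,-62,0],[-28,-62,0],[-28,-62,0],[-28,-62,0],[-28,-62,0],[-28,-62,0],[-28,-62,0],[-24,-62,0]],"dr":[[0,0,0],[0,0,0],[0,0,0],[0,0,0],[0,0,0],[0,0,0],[0,0,0],[0,0,0],[0,0,0],[0,0,0]],"claw":[-1,-1,-1,-1,-1,-1,-1,-1,-1,-1]}' | tail -c 400; python3 go.py 588 -14 160 194
```

```text
t: 2.0
ee_pos: [235.1, -22.8, 232.0]
tcp_rot: [-180.0, 0.1, 162.1]
ft_force: [1.2, -0.6, 0.4]
finger_gap: 1.002
grasp_force: 0.0
t 2.0 pose [235.1 -22.8 232. ] [-1.7999e+02  1.0000e-01  1.6208e+02] F [ 1.2 -0.6  0.4] gap 1.002 gf 0.0
 turn [-3.000e-02  9.000e-02 -3.192e+01] then lin [-344.5  -76.8   72. ]
```

```bash
python3 -m handwheel '{"linear":[[0,0,0],[0,0,0],[0,0,0],[-58,-13,12],[-58,-13,12],[-58,-13,12],[-58,-13,12],[-58,-13,12],[-54,-12,12],[0,0,0]],"dr":[[0,0,-10.6],[0,0,-10.6],[0,0,-10.7],[0,0,0],[0,0,0],[0,0,0],[0,0,0],[0,0,0],[0,0,0],[0,0,0]],"claw":[-1,-1,-1,-1,-1,-1,-1,-1,-1,-1]}' >/dev/null
cat > wr.py <<'E'
from seg import *
def look(name,save=True):
    T,o=tool(); s=snap('wrist'); P=cloud(s)
    if save: cv2.imwrite(f'pics/{name}.png',s['image']); np.savez(name+'.npz',P=P,im=s['image'],T=T)
    return T,o,s,P
E
python3 - <<'E'
from wr import *
from go import go
go(588,-14,160,194)
T,o,s,P=look('w1')
im=s['image']
g=(im[...,2].astype(int)-im[...,0]>60)
print('gold');[print(*r) for r in rects(P,im,14,30,g,500)]
print('sign');[print(*r) for r in rects(P,im,50,64,None,200)]
print('sign card');[print(*r) for r in rects(P,im,66,100,None,30)]
print('key');[print(*r) for r in rects(P,im,24,34,~g,100)]
E
```

```text
t 3.25 pose [590.1 -13.  156.6] [ 1.7993e+02 -1.6000e-01 -1.6599e+02] F [-0.8 -0.1  0. ] gap 1.001 gf 0.0
 turn [ 0.07 -0.16  0.01] then lin [ 2.3 -0.5 -3.4]
gold
11719 [280, 84, 99, 194] [592.4  -7. ] [198.9  90. ] 13.9 19.7 [ 52 119 153]
sign
605 [618, 9, 22, 52] [413.8 179.6] [35.8 14.4] 32.5 51.5 [151 191 196]
2670 [288, 156, 80, 58] [578.2 -11.2] [40.3 63.9] 25.7 55.6 [ 85  97 101]
sign card
600 [298, 182, 63, 22] [578.1 -11.3] [ 3.8 49.7] 25.9 80.6 [62 76 89]
key
746 [578, 2, 40, 75] [414.7 174.9] [54.5 22.8] 26.8 29.4 [29 29 70]
3026 [79, 46, 69, 138] [ 574.3 -212. ] [114.   56.9] 1.4 24.6 [204 218 217]
115 [293, 151, 64, 15] [559.9 -19.1] [ 0.5 59.4] 25.9 29.8 [61 74 81]
100 [538, 159, 23, 21] [518. 187.] [19.1 20.3] 83.0 24.3 [220 237 234]
117 [552, 165, 17, 26] [523.3 206. ] [29.5 13.4] 45.7 24.4 [219 237 234]
153 [562, 166, 28, 36] [526.7 221.4] [35.4 18.1] 12.1 24.4 [215 234 230]
364 [0, 175, 17, 43] [ 669.9 -305.9] [40.1  4.4] 15.2 28.1 [60 68 71]
749 [495, 220, 44, 55] [603.  197.1] [61.8 43.2] 22.0 27.6 [172 190 194]
133 [535, 220, 20, 27] [581.2 218. ] [30.6 14.7] 49.3 24.3 [216 235 232]
374 [310, 224, 37, 12] [631.    2.8] [12.3 36.8] 13.3 26.6 [78 87 93]
```

View pics/w1.png

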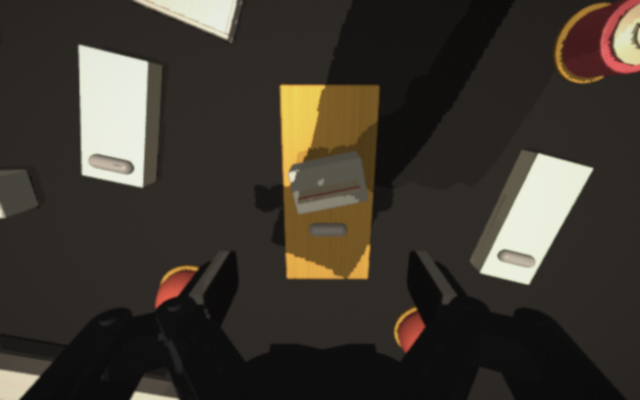

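Clear view: the plinth is centred at px (330,180) with its key at (328,229) and the sign at (327,185). The measurements match the stated sizes. Next is grasping the sign.

```bash
python3 go.py 578.2 -11.2 25 205.8; python3 -m handwheel '{"linear":[[0,0,0],[0,0,0]],"dr":[[0,0,-6],[0,0,-5.8]],"claw":[-1,-1]}' >/dev/null;  python3 go.py 578.2 -11.2 25 205.8
```

```text
t 3.3 pose [588.4 -12.9 157.8] [ 1.7994e+02 -1.5000e-01 -1.6600e+02] F [-1.   1.1 -0.2] gap 1.005 gf 0.0
 turn [  0.08  -0.15 -11.8 ] then lin [  8.4   6.  132.8]
t 3.55 pose [586.8 -13.  160.4] [-1.7998e+02  2.0000e-02 -1.5403e+02] F [-0.   0.6  0.1] gap 1.002 gf 0.0
 turn [-0.02  0.02  0.17] then lin [  6.9   5.4 135.4]
```

```bash
python3 -m handwheel '{"linear":[[7,5.5,0],[0,0,45],[0,0,45],[0,0,30],[0,0,10],[0,0,5],[0,0,0],[0,0,0]],"dr":[[0,0,0],[0,0,0],[0,0,0],[0,0,0],[0,0,0],[0,0,0],[0,0,0],[0,0,0]],"claw":[-1,-1,-1,-1,-1,-1,-1,-1]}' 40;  python3 go.py 578.2 -11.2 25 205.8;
python3 -m handwheel '{"linear":[[0,0,0],[0,0,0],[0,0,0],[0,0,0],[0,0,0],[0,0,0],[0,0,0],[0,0,0]],"dr":[[0,0,0],[0,0,0],[0,0,0],[0,0,0],[0,0,0],[0,0,0],[0,0,0],[0,0,0]],"claw":[1,1,1,1,1,1,1,1]}' 40
```

```text
t: 4.55
ee_pos: [579.6, -11.2, 25.7]
tcp_rot: [-179.9, 0.1, -154.2]
ft_force: [0.4, 0.4, 0.5]
finger_gap: 0.999
grasp_force: 0.0
t 4.55 pose [579.6 -11.2  25.7] [-1.7994e+02  9.0000e-02 -1.5424e+02] F [0.4 0.4 0.5] gap 0.999 gf 0.0
 turn [-0.06  0.09 -0.04] then lin [1.2 0.6 0.7]
t: 5.55
ee_pos: [579.4, -11.2, 25.4]
tcp_rot: [-180.0, 0.1, -154.2]
ft_force: [-1.3, -0.2, 6.8]
finger_gap: 0.739
grasp_force: 44.6
```

```bash
python3 -m handwheel '{"linear":[[0,0,-20],[0,0,-45],[0,0,-45],[0,0,0],[0,0,0],[0,0,0],[0,0,0]],"dr":[[0,0,0],[0,0,0],[0,0,0],[0,0,10.3],[0,0,10.3],[0,0,10.3],[0,0,0]],"claw":[1,1,1,1,1,1,1]}';  python3 go.py 407 -174 135 175
```

```text
t: 6.42
ee_pos: [578.9, -11.1, 134.5]
tcp_rot: [180.0, -0.0, 174.9]
ft_force: [0.3, 0.7, -1.6]
finger_gap: 0.745
grasp_force: 44.4
t 6.42 pose [578.9 -11.1 134.5] [ 1.8000e+02 -2.0000e-02  1.7494e+02] F [ 0.3  0.7 -1.6] gap 0.745 gf 44.4
 turn [ 0.   -0.02 -0.06] then lin [ 157.  -177.3   -0.5]
```

```bash
python3 -m handwheel '{"linear":[[40,-45,0],[40,-45,0],[40,-45,0],[37,-42,0],[0,0,0],[0,0,0]],"dr":[[0,0,0],[0,0,0],[0,0,0],[0,0,0],[0,0,0],[0,0,0]],"claw":[1,1,1,1,1,1]}' >/dev/null
python3 - <<'E'
from wr import *
from go import go
T,o,s,P=look('w2')
im=s['image']
w=(im.min(-1)>90)
[print(*r) for r in rects(P,im,2,18,w,500)]
go(407,-174,40,175)
E
```

```text
8695 [259, 110, 119, 111] [ 386.5 -174. ] [110.8 103.4] 84.0 3.8 [176 189 194]
t 7.22 pose [ 407.3 -173.1  134.7] [1.7999e+02 2.0000e-02 1.7501e+02] F [ 0.6  0.6 -1.8] gap 0.742 gf 44.6
 turn [0.01 0.02 0.01] then lin [ 0.3 -0.9 94.7]
```

View pics/w2.png

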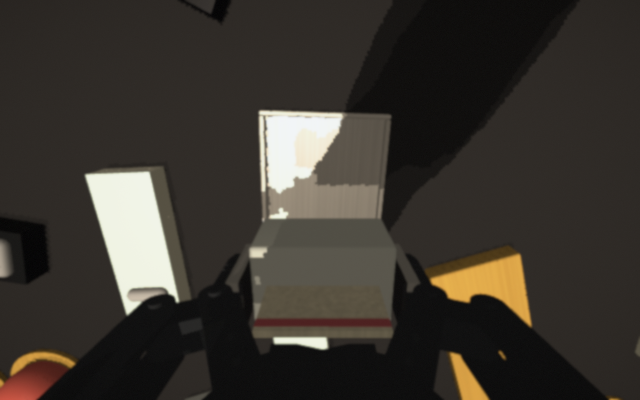

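The tray (px 325,165) is aligned with the tool and the sign hangs level over its middle, so I'm lowering it.

```bash
python3 -m handwheel '{"linear":[[0,0,45],[0,0,45],[0,0,20],[0,0,10],[0,0,4],[0,0,0],[0,0,0]],"dr":[[0,0,0],[0,0,0],[0,0,0],[0,0,0],[0,0,0],[0,0,0],[0,0,0]],"claw":[1,1,1,1,1,1,1]}'; python3 -m handwheel '{"linear":[[0,0,0],[0,0,0],[0,0,0],[0,0,0],[0,0,-5],[0,0,-20],[0,0,-50],[0,0,-60],[0,0,0],[0,0,0]],"dr":[[0,0,0],[0,0,0],[0,0,0],[0,0,0],[0,0,0],[0,0,0],[0,0,0],[0,0,0],[0,0,0],[0,0,0]],"claw":[-0.8,-0.8,-0.8,-0.8,-0.8,-0.8,-0.8,-1,-1,-1]}'; python3 go.py 457 -355 145 178.3
python3 - <<'E'
from wr import *
T,o,s,P=look('w3')
im=s['image']
[print(*r) for r in rects(P,im,36,46,None,300)]
E
```

```text
t: 8.1
ee_pos: [407.3, -173.6, 11.3]
tcp_rot: [-180.0, 0.1, 174.9]
ft_force: [0.0, -0.3, -0.9]
finger_gap: 0.739
grasp_force: 44.5
t: 9.35
ee_pos: [406.7, -173.3, 145.7]
tcp_rot: [-180.0, 0.0, 174.9]
ft_force: [-0.6, 0.1, -0.5]
finger_gap: 1.002
grasp_force: 0.0
t 9.35 pose [ 406.7 -173.3  145.7] [-1.7999e+02  2.0000e-02  1.7488e+02] F [-0.6  0.1 -0.5] gap 1.002 gf 0.0
 turn [-0.01  0.02 -3.42] then lin [ -55.7 -180.1    0.7]
2382 [286, 173, 73, 44] [ 406.4 -174.4] [64.  40.2] 85.0 39.6 [115 130 135]
334 [3, 377, 35, 22] [ 593.8 -526.9] [12.  41.6] 17.1 40.8 [ 57  73 172]
```

```bash
python3 -m handwheel '{"linear":[[0,0,0],[-14,-45,0],[-14,-45,0],[-14,-45,0],[-14,-45,0],[0,0,0],[0,0,0],[0,0,0]],"dr":[[0,0,-3.4],[0,0,0],[0,0,0],[0,0,0],[0,0,0],[0,0,0],[0,0,0],[0,0,0]],"claw":[-1,-1,-1,-1,-1,-1,-1,-1]}' >/dev/null
cat > tf.py <<'E'
from wr import *
from go import go
# riser/plinth in tool frame
def rz(name,zlo,zhi,gold=False,near=None,key=None):
    T,o,s,P=look(name); im=s['image']
    g=(im[...,2].astype(int)-im[...,0]>40)
    m=g if gold else ~g
    for r in rects(P,im,zlo,zhi,m,300):
        c,d,a=r[2],r[3],r[4]
        if d[0]<d[1]: a-=90; d=d[::-1]
        a=(a+90)%180-90
        if near is not None and np.hypot(*(c-near))>60: continue
        t=T[:3,:3].T@(np.array([*c,0])-T[:3,3])
        print(name,r[0],'world',c,'dims',d,'yaw',round(a,2),'z',r[5],'| tool xy',np.round(t[:2],2))
    return T,P,im
E
python3 - <<'E'
from tf import *
T,P,im=rz('w4',18,36,near=[457,-355]); 
go(457,-355,145,178.3)
E
```

```text
w4 10130 world [ 455.4 -356.5] dims [168.4  56.3] yaw -2.5 z 23.7 | tool xy [ 1.44 -2.85]
t 10.45 pose [ 457.2 -353.9  145.6] [ 1.7998e+02 -2.0000e-02  1.7833e+02] F [0.5 0.3 0.6] gap 0.997 gf 0.0
 turn [ 0.02 -0.02  0.03] then lin [ 0.2 -1.1  0.6]
```

```bash
python3 -m handwheel '{"linear":[[1.4,-2,0],[0,0,50],[0,0,50],[0,0,30],[0,0,10],[0,0,3],[0,0,0],[0,0,0]],"dr":[[0,0,0.8],[0,0,0],[0,0,0],[0,0,0],[0,0,0],[0,0,0],[0,0,0],[0,0,0]],"claw":[-1,-1,-1,-1,-1,-1,-1,-1]}' 60;  python3 -m handwheel '{"linear":[[0,0,0],[0,0,0],[0,0,0],[0,0,0],[0,0,0],[0,0,0],[0,0,0],[0,0,0]],"dr":[[0,0,0],[0,0,0],[0,0,0],[0,0,0],[0,0,0],[0,0,0],[0,0,0],[0,0,0]],"claw":[1,1,1,1,1,1,1,1]}' 60;python3 -m handwheel '{"linear":[[0,0,0],[0,0,0],[0,0,-10],[0,0,-30],[0,0,-50],[0,0,-50],[0,0,0],[0,0,0]],"dr":[[0,0,0],[0,0,0],[0,0,0],[0,0,0],[0,0,0],[0,0,0],[0,0,0],[0,0,0]],"claw":[1,1,1,1,1,1,1,1]}' 60
python3 - <<'E'
from tf import *
T,P,im=rz('w5',90,200,near=[457,-355]);T,P,im=rz('w5',132,175,near=[457,-355]);go(589.5,-4,160,193.9)
E
```

```text
t: 11.45
ee_pos: [456.4, -357.4, 3.8]
tcp_rot: [-179.9, 0.1, 177.5]
ft_force: [-0.6, -0.4, -0.6]
finger_gap: 1.0
grasp_force: 0.0
t: 12.45
ee_pos: [456.1, -357.2, 3.3]
tcp_rot: [-180.0, 0.0, 177.5]
ft_force: [-0.7, 0.6, 6.7]
finger_gap: 0.637
grasp_force: 64.3
t: 13.45
ee_pos: [455.7, -356.7, 142.3]
tcp_rot: [180.0, -0.0, 177.5]
ft_force: [-0.7, 1.1, -2.1]
finger_gap: 0.642
grasp_force: 63.9
w5 39352 world [ 436.4 -353.4] dims [138.6 109. ] yaw -26.8 z 162.9 | tool xy [19.33  2.38]
w5 33624 world [ 434.1 -356.6] dims [126.8  82.3] yaw -1.8 z 162.1 | tool xy [21.08 -1.3 ]
t 13.55 pose [ 455.4 -356.3  141.3] [ 1.7990e+02 -1.0000e-01  1.7748e+02] F [ 0.6  0.8 -2. ] gap 0.645 gf 63.9
 turn [  0.12  -0.09 -16.42] then lin [-214.9  309.8  -18.7]
```

View pics/w5.png

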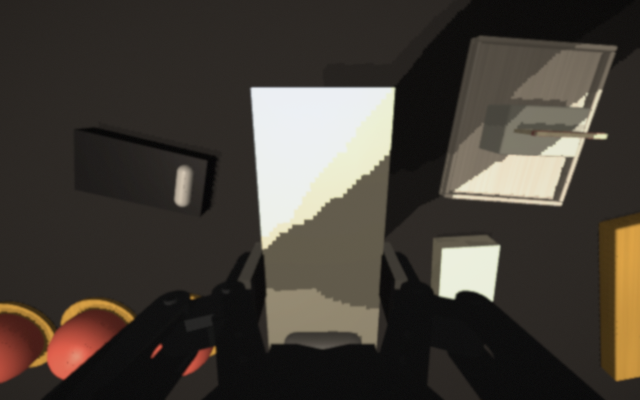

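The held riser (px 322,215) is square and level in the grip. The camera reads about 1.2 mm low along tool y, and I'll correct for that. I'll stop beside the plinth and measure it again with the arm still.

```bash
python3 -m handwheel '{"linear":[[0,0,-15],[0,0,0],[-43,30,0],[-43,30,0],[-43,30,0],[-43,30,0],[-43,30,0],[0,12,0],[0,0,0],[0,0,0]],"dr":[[0,0,-8.2],[0,0,-8.2],[0,0,0],[0,0,0],[0,0,0],[0,0,0],[0,0,0],[0,0,0],[0,0,0],[0,0,0]],"claw":[1,1,1,1,1,1,1,1,1,1]}' 60; python3 -m handwheel '{"linear":[[0,0,0],[0,0,0]],"dr":[[0,0,0],[0,0,0]],"claw":[1,1]}' >/dev/null
python3 - <<'E'
from tf import *
go(592.6,-5.8,60,193.9)
T,P,im=rz('w6',14,28,gold=True,near=[592,-7]); rz('w6',25,32,near=[631,3])
go(592.6,-5.8,60,193.9)
E
```

```text
t: 14.8
ee_pos: [625.1, -149.1, 157.3]
tcp_rot: [180.0, -0.0, -166.2]
ft_force: [0.4, -0.8, -1.0]
finger_gap: 0.644
grasp_force: 63.7
t 15.05 pose [ 625.5 -149.   157.8] [-1.7999e+02  1.0000e-02 -1.6620e+02] F [ 0.3  1.1 -1.4] gap 0.638 gf 63.7
 turn [-0.01  0.01 -0.1 ] then lin [ -2.5 146.9  97.8]
w6 17724 world [593.5  -7. ] dims [200.5  90.9] yaw 13.7 z 19.7 | tool xy [ -2.8  145.56]
t 15.15 pose [ 625.6 -148.7  157.8] [-1.7999e+02  1.0000e-02 -1.6617e+02] F [ 0.2  0.3 -2.2] gap 0.645 gf 63.7
 turn [-0.01  0.01 -0.07] then lin [ -2.3 146.6  97.8]
```

```bash
python3 -m handwheel '{"linear":[[0,45,0],[0,45,0],[-3,45,0],[0,11.7,30],[0,0,40],[0,0,30],[0,0,15],[0,0,5],[0,0,0],[0,0,0]],"dr":[[0,0,0],[0,0,0],[0,0,0],[0,0,0],[0,0,0],[0,0,0],[0,0,0],[0,0,0],[0,0,0],[0,0,0]],"claw":[1,1,1,1,1,1,1,1,1,1]}' 60; python3 go.py 592.8 -6.1 24 193.9
```

```text
t: 16.4
ee_pos: [594.1, -5.1, 38.7]
tcp_rot: [-180.0, 0.1, -166.1]
ft_force: [0.4, 0.1, -1.1]
finger_gap: 0.642
grasp_force: 63.8
t 16.4 pose [594.1  -5.1  38.7] [-1.7996e+02  9.0000e-02 -1.6613e+02] F [ 0.4  0.1 -1.1] gap 0.642 gf 63.8
 turn [-0.04  0.09 -0.03] then lin [ 1.5 -0.6 14.7]
```

```bash
python3 -m handwheel '{"linear":[[0.4,-0.5,4],[0,0,3],[0,0,3],[0,0,2],[0,0,2],[0,0,1],[0,0,0],[0,0,0]],"dr":[[0,0,0],[0,0,0],[0,0,0],[0,0,0],[0,0,0],[0,0,0],[0,0,0],[0,0,0]],"claw":[1,1,1,1,1,1,1,1]}' 60; python3 go.py 593.7 -5.7 24 193.9
```

```text
t: 17.4
ee_pos: [593.2, -5.6, 23.4]
tcp_rot: [-180.0, 0.0, -166.1]
ft_force: [-2.7, 0.3, 6.3]
finger_gap: 0.638
grasp_force: 64.7
t 17.4 pose [593.2  -5.6  23.4] [-1.7998e+02  3.0000e-02 -1.6612e+02] F [-2.7  0.3  6.3] gap 0.638 gf 64.7
 turn [-0.02  0.03 -0.02] then lin [-0.4 -0.2 -0.6]
```

It seated at the expected height. Now I'll release, lift, close the fingers and look.

```bash
python3 -m handwheel '{"linear":[[0,0,0],[0,0,0],[0,0,0],[0,0,0],[0,0,-10],[0,0,-40],[0,0,-50],[0,0,-30],[0,0,0],[0,0,0]],"dr":[[0,0,0],[0,0,0],[0,0,0],[0,0,0],[0,0,0],[0,0,0],[0,0,0],[0,0,0],[0,0,0],[0,0,0]],"claw":[-0.5,-0.5,-0.6,-0.6,-0.8,-0.8,-0.8,-0.8,1,1]}' 60
python3 -m handwheel '{"linear":[[0,0,0],[0,0,0],[0,0,0],[0,0,0]],"dr":[[0,0,0],[0,0,0],[0,0,0],[0,0,0]],"claw":[1,1,1,1]}'
cat > flat.py <<'E'
from tf import *
def flat(name,zt,c,L):
    T,P,im=rz(name,zt-5,zt+13,near=c)
    t=(P-T[:3,3])@T[:3,:3]
    zz=P[...,2]; 
    m=(abs(zz-zt)<12)&(np.hypot(P[...,0]-c[0],P[...,1]-c[1])<L/2-4)
    q=np.c_[t[m][:,:2],np.ones(m.sum())]; w=zz[m]
    k=w<np.median(w)+3
    for _ in range(3):
        s=np.linalg.lstsq(q[k],w[k],rcond=None)[0]; k=abs(w-q@s)<1.5
    print('plane slope mm/100',np.round(s[:2]*100,2),'h at tool0',round(s[2],2),k.sum())
    return T,P,im
E
python3 - <<'E'
from flat import *
flat('w7',44,[593.5,-6],168)
rz('w7',14,28,gold=True,near=[592,-7])
go(593.7,-5.7,55,193.9)
E
```

```text
t: 18.65
ee_pos: [592.9, -5.5, 152.3]
tcp_rot: [180.0, -0.0, -166.1]
ft_force: [-0.7, 0.2, 0.2]
finger_gap: 0.492
grasp_force: 0.0
t: 19.15
ee_pos: [593.2, -5.6, 152.4]
tcp_rot: [180.0, -0.0, -166.1]
ft_force: [-0.2, 0.5, 0.2]
finger_gap: -0.001
grasp_force: 0.0
w7 9404 world [583.8  -8.3] dims [149.5  56. ] yaw 13.9 z 43.8 | tool xy [ 9.73 -0.41]
plane slope mm/100 [0.16 0.03] h at tool0 43.7 8253
w7 6749 world [592.6  -6.7] dims [198.6  90.2] yaw 13.6 z 19.7 | tool xy [ 0.88 -0.95]
t 19.25 pose [593.2  -5.6 152.6] [ 1.8000e+02 -1.0000e-02 -1.6612e+02] F [ 0.1 -0.   0.9] gap 0.002 gf 0.0
 turn [ 0.   -0.01 -0.02] then lin [-0.4 -0.3 97.6]
```

View pics/w7.png

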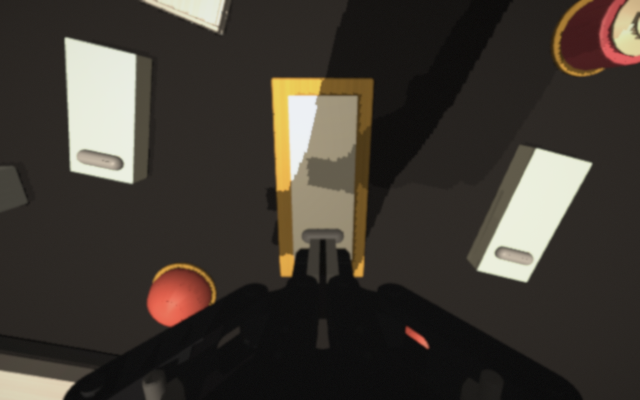

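riser_a (px 322,165) sits centred and level on the plinth, top at 43.8 mm. Next is the press.

```bash
python3 -m handwheel '{"linear":[[0,0,50],[0,0,40],[0,0,10],[0,0,5],[0,0,0],[0,0,0]],"dr":[[0,0,0],[0,0,0],[0,0,0],[0,0,0],[0,0,0],[0,0,0]],"claw":[1,1,1,1,1,1]}'; python3 -m handwheel '{"linear":[[0,0,1],[0,0,1],[0,0,1],[0,0,0],[0,0,0]],"dr":[[0,0,0],[0,0,0],[0,0,0],[0,0,0],[0,0,0]],"claw":[1,1,1,1,1]}'
```

```text
t: 20.0
ee_pos: [594.0, -5.7, 49.0]
tcp_rot: [-180.0, 0.1, -166.1]
ft_force: [0.3, -0.1, -0.1]
finger_gap: 0.0
grasp_force: 0.0
t: 20.62
ee_pos: [593.2, -5.6, 44.6]
tcp_rot: [180.0, -0.0, -166.1]
ft_force: [0.0, 0.4, -0.5]
finger_gap: 0.001
grasp_force: 0.0
```

```bash
python3 -m handwheel '{"linear":[[0,0,0.7],[0,0,0.3],[0,0,0]],"dr":[[0,0,0],[0,0,0],[0,0,0]],"claw":[1,1,1]}'; python3 -m handwheel '{"linear":[[0,0,0.4],[0,0,0]],"dr":[[0,0,0],[0,0,0]],"claw":[1,1]}'
```

```text
t: 21.0
ee_pos: [593.3, -5.6, 44.1]
tcp_rot: [-180.0, 0.0, -166.1]
ft_force: [-1.9, -0.4, 5.7]
finger_gap: 0.0
grasp_force: 2.4
t: 21.25
ee_pos: [593.3, -5.6, 44.1]
tcp_rot: [-180.0, 0.0, -166.1]
ft_force: [-2.0, 0.9, 9.0]
finger_gap: -0.001
grasp_force: 4.3
```

```bash
python3 -m handwheel '{"linear":[[0,0,0.2],[0,0,0],[0,0,0],[0,0,0]],"dr":[[0,0,0],[0,0,0],[0,0,0],[0,0,0]],"claw":[1,1,1,1]}'; python3 -m handwheel '{"linear":[[0,0,-10],[0,0,-45],[0,0,-50],[5,51,0],[5,51,0],[5,51,0],[4,53,0],[0,0,0],[0,0,0],[0,0,0]],"dr":[[0,0,0],[0,0,7.2],[0,0,7.2],[0,0,0],[0,0,0],[0,0,0],[0,0,0],[0,0,0],[0,0,0],[0,0,0]],"claw":[1,1,1,-1,-1,-1,-1,-1,-1,-1]}'
python3 - <<'E'
from tf import *
T,P,im=rz('w8',18,36,near=[574,201]); 
go(574,201,145,179.5)
E
```

```text
t: 21.75
ee_pos: [593.3, -5.5, 44.0]
tcp_rot: [-180.0, 0.0, -166.1]
ft_force: [-4.5, 0.7, 10.2]
finger_gap: -0.002
grasp_force: 5.2
t: 23.0
ee_pos: [576.4, 199.5, 148.1]
tcp_rot: [-180.0, 0.0, 179.4]
ft_force: [0.4, -0.8, -0.5]
finger_gap: 0.998
grasp_force: 0.0
w8 7981 world [574.2 201.8] dims [132.1  56.2] yaw -0.8 z 23.7 | tool xy [2.18 2.29]
t 23.05 pose [576.4 199.4 148.1] [-179.99   -0.    179.38] F [0.5 0.3 0.3] gap 1.0 gf 0.0
 turn [-0.01 -0.   -0.12] then lin [2.4 1.6 3.1]
```

```bash
python3 -m handwheel '{"linear":[[2.2,3.4,0],[0,0,50],[0,0,50],[0,0,32],[0,0,10],[0,0,3],[0,0,0],[0,0,0]],"dr":[[0,0,0.2],[0,0,0],[0,0,0],[0,0,0],[0,0,0],[0,0,0],[0,0,0],[0,0,0]],"claw":[-1,-1,-1,-1,-1,-1,-1,-1]}' 60;  python3 -m handwheel '{"linear":[[0,0,0],[0,0,0],[0,0,0],[0,0,0],[0,0,0],[0,0,0],[0,0,0],[0,0,0]],"dr":[[0,0,0],[0,0,0],[0,0,0],[0,0,0],[0,0,0],[0,0,0],[0,0,0],[0,0,0]],"claw":[1,1,1,1,1,1,1,1]}' 60;python3 -m handwheel '{"linear":[[0,0,0],[0,0,0],[0,0,-10],[0,0,-30],[0,0,-50],[0,0,-60],[0,0,0],[0,0,0]],"dr":[[0,0,0],[0,0,0],[0,0,0],[0,0,0],[0,0,0],[0,0,0],[0,0,0],[0,0,0]],"claw":[1,1,1,1,1,1,1,1]}' 60
python3 - <<'E'
from tf import *
T,P,im=rz('w9',143,182,near=[574,201]);go(593.2,-5.6,155,193.9)
T0,o=tool(); t=(P-T[:3,3])@T[:3,:3]
m=(abs(P[...,2]-P[100:230,300:340,2].mean())<3)&(abs(t[...,1])<26)
print('near end tool x',np.percentile(t[m][:,0],99.8), 'top z',P[m][:,2].mean())
E
```

```text
t: 24.05
ee_pos: [574.7, 204.2, 4.3]
tcp_rot: [180.0, 0.1, 179.3]
ft_force: [0.5, -0.7, -0.2]
finger_gap: 0.998
grasp_force: 0.0
t: 25.05
ee_pos: [574.3, 204.1, 3.8]
tcp_rot: [180.0, 0.1, 179.3]
ft_force: [-1.3, -0.4, 5.7]
finger_gap: 0.641
grasp_force: 64.7
t: 26.05
ee_pos: [573.6, 203.9, 152.7]
tcp_rot: [-180.0, -0.0, 179.3]
ft_force: [0.1, 0.5, -1.4]
finger_gap: 0.638
grasp_force: 63.9
w9 16333 world [551.1 206.8] dims [94.8 80. ] yaw -13.2 z 172.6 | tool xy [22.44  2.59]
w9 1079 world [610.6 203.5] dims [54.8 10.1] yaw 87.8 z 175.6 | tool xy [-37.1    0.04]
t 26.1 pose [573.2 203.8 151.9] [-1.7997e+02 -1.2000e-01  1.7927e+02] F [ 0.4 -0.  -2. ] gap 0.64 gf 63.9
 turn [-1.000e-02 -1.200e-01 -1.463e+01] then lin [  30.9 -208.1   -3.1]Traceback (most recent call last):
  File "<stdin>", line 5, in <module>
    return _quantile_unchecked(
        a, q, axis, out, overwrite_input, method, keepdims, weights)
    return _ureduce(a,
                    func=_quantile_ureduce_func,
    ...<5 lines>...
                    overwrite_input=overwrite_input,
                    method=method)
    r = func(a, **kwargs)
    result = _quantile(arr,
                       quantiles=q,
    ...<2 lines>...
                       out=out,
                       weights=wgt)
    slices_having_nans = np.isnan(arr[-1, ...])
                                  ~~~^^^^^^^^^
IndexError: index -1 is out of bounds for axis 0 with size 0
```

```bash
cat > end.py <<'E'
from wr import *
def end(n,h=20.5):
    d=np.load(n+'.npz');P=d['P'];T=d['T'];t=(P-T[:3,3])@T[:3,:3]
    m=(abs(t[...,2]+h)<4)&(abs(t[...,1])<24)&(t[...,0]>20)
    y=t[m][:,1]; b=[t[m][:,0][(y>a)&(y<a+8)].max() for a in range(-24,24,8)]
    print(n,'near end x',np.round(b,1),'z',np.median(t[m][:,2]))
E
python3 -c "
from end import *
end('w5');end('w9')"
```

```text
w5 near end x [84.3 84.3 84.3 84.3 84.4 84.3] z -20.465760799024757
w9 near end x [65.6 65.6 65.6 65.6 65.6 65.6] z -19.981682303501746
```

```bash
python3 -m handwheel '{"linear":[[0,0,0],[0,0,0],[8,-52,0],[8,-52,0],[8,-52,0],[7.5,-52,0],[0,0,0],[0,0,35],[0,0,25],[0,0,15]],"dr":[[0,0,-7.3],[0,0,-7.3],[0,0,0],[0,0,0],[0,0,0],[0,0,0],[0,0,0],[0,0,0],[0,0,0],[0,0,0]],"claw":[1,1,1,1,1,1,1,1,1,1]}' 60; python3 -m handwheel '{"linear":[[0,0,6],[0,0,5],[0,0,0],[0,0,0]],"dr":[[0,0,0],[0,0,0],[0,0,0],[0,0,0]],"claw":[1,1,1,1]}';python3 go.py 592.6 -5.8 48 193.9
python3 - <<'E'
from wr import *
from end import end
look('w10');end('w10')
E
```

```text
t: 27.35
ee_pos: [592.0, -4.7, 75.6]
tcp_rot: [179.9, -0.2, -166.1]
ft_force: [-0.4, 0.1, -1.8]
finger_gap: 0.639
grasp_force: 64.0
t: 27.85
ee_pos: [593.6, -5.5, 67.7]
tcp_rot: [-180.0, 0.1, -166.1]
ft_force: [0.5, 0.5, -1.5]
finger_gap: 0.64
grasp_force: 64.0
t 27.85 pose [593.6  -5.5  67.7] [-1.7998e+02  5.0000e-02 -1.6612e+02] F [ 0.5  0.5 -1.5] gap 0.64 gf 64.0
 turn [-0.02  0.05 -0.02] then lin [ 1.  -0.1 19.7]
w10 near end x [65.8 65.8 65.9 65.9 65.9 65.9] z -19.986178131273697
```

```bash
python3 -m handwheel '{"linear":[[0.5,0,6],[0,0,3.5],[0,0,3],[0,0,3],[0,0,2],[0,0,1],[0,0,0.5],[0,0,0],[0,0,0]],"dr":[[0,0,0],[0,0,0],[0,0,0],[0,0,0],[0,0,0],[0,0,0],[0,0,0],[0,0,0],[0,0,0]],"claw":[1,1,1,1,1,1,1,1,1]}' 60; python3 go.py 592.6 -5.8 48 193.9
```

```text
t: 29.02
ee_pos: [592.8, -5.6, 48.1]
tcp_rot: [-180.0, 0.0, -166.1]
ft_force: [-0.2, -0.3, -2.0]
finger_gap: 0.639
grasp_force: 64.0
t 29.02 pose [592.8  -5.6  48.1] [-1.8000e+02  1.0000e-02 -1.6612e+02] F [-0.2 -0.3 -2. ] gap 0.639 gf 64.0
 turn [-0.    0.01 -0.02] then lin [ 0.3 -0.2  0.1]
```

```bash
python3 -m handwheel '{"linear":[[0,0,0.5],[0,0,0],[0,0,0],[0,0,0],[0,0,0],[0,0,-10],[0,0,-40],[0,0,-40],[0,0,-20],[0,0,0]],"dr":[[0,0,0],[0,0,0],[0,0,0],[0,0,0],[0,0,0],[0,0,0],[0,0,0],[0,0,0],[0,0,0],[0,0,0]],"claw":[1,-0.5,-0.5,-0.6,-0.6,-0.8,-0.8,-0.8,-0.8,1]}' 60
python3 -m handwheel '{"linear":[[0,0,0],[0,0,0],[0,0,0],[0,0,0],[0,0,0]],"dr":[[0,0,0],[0,0,0],[0,0,0],[0,0,0],[0,0,0]],"claw":[1,1,1,1,1]}'
python3 - <<'E'
from flat import *
flat('w11',68,[593,-6],132)
from end import end
T,o=tool();end('w11',T[2,3]-68 if 0 else -(T[2,3]-68))
s=viewer.snapshot('top'); s['E']=np.array(s['extrinsics']); P=cloud(s); [print(*r) for r in rects(P,s['image'],18,32,s['image'].min(-1)>120,200)]
go(593,-5.7,70,193.9)
E
```

```text
t: 30.28
ee_pos: [593.6, -5.7, 159.6]
tcp_rot: [-179.9, 0.2, -166.1]
ft_force: [0.7, -0.1, -0.2]
finger_gap: 0.708
grasp_force: 0.0
t: 30.9
ee_pos: [592.8, -5.6, 157.4]
tcp_rot: [180.0, -0.0, -166.1]
ft_force: [-0.1, -0.8, -0.3]
finger_gap: 0.001
grasp_force: 0.0
w11 8372 world [589.1  -7. ] dims [124.4  56.1] yaw 14.0 z 67.7 | tool xy [ 3.85 -0.51]
plane slope mm/100 [0.13 0.  ] h at tool0 67.68 7556
w11 near end x [66.  66.  66.  66.  66.  65.9] z 89.67003909771941
6415 [47, 48, 488, 29] [ 9.284e+02 -8.000e-01] [  55.9 1501.9] 0.1 21.7 [194 212 215]
772 [354, 152, 22, 42] [ 576.5 -212.9] [116.2  56.7] 1.2 25.7 [223 219 217]
t 31.0 pose [592.8  -5.6 157.5] [ 1.8000e+02 -1.0000e-02 -1.6612e+02] F [ 0.4 -0.1  0.4] gap 0.002 gf 0.0
 turn [ 0.   -0.01 -0.02] then lin [-0.2 -0.2 87.5]
```

Flat at 67.7. Now I'll press riser_c.

```bash
python3 -m handwheel '{"linear":[[0,0,45],[0,0,30],[0,0,7],[0,0,3],[0,0,2],[0,0,1],[0,0,0]],"dr":[[0,0,0],[0,0,0],[0,0,0],[0,0,0],[0,0,0],[0,0,0],[0,0,0]],"claw":[1,1,1,1,1,1,1]}'; python3 -m handwheel '{"linear":[[0,0,0.7],[0,0,0],[0,0,0]],"dr":[[0,0,0],[0,0,0],[0,0,0]],"claw":[1,1,1]}'
```

```text
t: 31.88
ee_pos: [593.0, -5.6, 70.0]
tcp_rot: [-180.0, 0.0, -166.1]
ft_force: [-0.9, 0.8, 0.9]
finger_gap: -0.001
grasp_force: 0.0
t: 32.25
ee_pos: [592.8, -5.6, 68.9]
tcp_rot: [-180.0, 0.0, -166.1]
ft_force: [0.5, 0.7, 0.3]
finger_gap: 0.002
grasp_force: 0.0
```

```bash
python3 -m handwheel '{"linear":[[0,0,0.7],[0,0,0.7],[0,0,0]],"dr":[[0,0,0],[0,0,0],[0,0,0]],"claw":[1,1,1]}'; python3 -m handwheel '{"linear":[[0,0,0.3],[0,0,0],[0,0,0]],"dr":[[0,0,0],[0,0,0],[0,0,0]],"claw":[1,1,1]}'
```

```text
t: 32.62
ee_pos: [592.8, -5.6, 68.1]
tcp_rot: [-180.0, 0.0, -166.1]
ft_force: [-1.0, 0.1, 6.4]
finger_gap: 0.001
grasp_force: 3.2
t: 33.0
ee_pos: [592.8, -5.6, 68.1]
tcp_rot: [-180.0, 0.0, -166.1]
ft_force: [-2.9, 1.0, 8.7]
finger_gap: -0.002
grasp_force: 4.5
```

```bash
python3 -m handwheel '{"linear":[[0,0,0.2],[0,0,0],[0,0,0],[0,0,0]],"dr":[[0,0,0],[0,0,0],[0,0,0],[0,0,0]],"claw":[1,1,1,1]}'; python3 -m handwheel '{"linear":[[0,0,-10],[0,0,-35],[0,0,-35],[6,-52,0],[5,-52,0],[5,-51,0],[5,-51,0],[0,0,0],[0,0,0],[0,0,0]],"dr":[[0,0,0],[0,0,6.3],[0,0,6.3],[0,0,0],[0,0,0],[0,0,0],[0,0,0],[0,0,0],[0,0,0],[0,0,0]],"claw":[1,1,1,-1,-1,-1,-1,-1,-1,-1]}'
python3 - <<'E'
from tf import *
T,P,im=rz('w12',18,36,near=[575,-212]); 
go(574,-212,4,181.2)
E
```

```text
t: 33.5
ee_pos: [592.8, -5.6, 68.1]
tcp_rot: [-180.0, 0.1, -166.1]
ft_force: [-4.4, 0.1, 10.7]
finger_gap: 0.001
grasp_force: 5.4
t: 34.75
ee_pos: [576.5, -210.9, 147.1]
tcp_rot: [180.0, 0.0, -178.6]
ft_force: [0.4, -0.2, -0.1]
finger_gap: 0.998
grasp_force: 0.0
w12 6919 world [ 574.3 -212.7] dims [114.1  56.2] yaw 1.3 z 23.8 | tool xy [ 2.28 -1.8 ]
t 34.8 pose [ 576.6 -210.8  147.2] [ 1.8000e+02  1.0000e-02 -1.7863e+02] F [-0.3  0.  -0.2] gap 1.001 gf 0.0
 turn [0.   0.01 0.17] then lin [  2.6  -1.2 143.2]
```

```bash
python3 -m handwheel '{"linear":[[2.3,-0.7,0],[0,0,50],[0,0,50],[0,0,31],[0,0,10],[0,0,3],[0,0,0],[0,0,0]],"dr":[[0,0,0],[0,0,0],[0,0,0],[0,0,0],[0,0,0],[0,0,0],[0,0,0],[0,0,0]],"claw":[-1,-1,-1,-1,-1,-1,-1,-1]}' 60;  python3 -m handwheel '{"linear":[[0,0,0],[0,0,0],[0,0,0],[0,0,0],[0,0,0],[0,0,0],[0,0,0],[0,0,0]],"dr":[[0,0,0],[0,0,0],[0,0,0],[0,0,0],[0,0,0],[0,0,0],[0,0,0],[0,0,0]],"claw":[1,1,1,1,1,1,1,1]}' 60;python3 -m handwheel '{"linear":[[0,0,0],[0,0,0],[0,0,-10],[0,0,-30],[0,0,-50],[0,0,-60],[0,0,0],[0,0,0]],"dr":[[0,0,0],[0,0,0],[0,0,0],[0,0,0],[0,0,0],[0,0,0],[0,0,0],[0,0,0]],"claw":[1,1,1,1,1,1,1,1]}' 60
python3 - <<'E'
from wr import *
from go import go
from end import end
look('w13');end('w13');go(592.8,-5.6,153,193.9)
E
```

```text
t: 35.8
ee_pos: [574.7, -213.1, 4.2]
tcp_rot: [-179.9, 0.1, -178.7]
ft_force: [0.2, 0.2, 0.4]
finger_gap: 1.002
grasp_force: 0.0
t: 36.8
ee_pos: [574.4, -213.0, 3.7]
tcp_rot: [-180.0, 0.1, -178.7]
ft_force: [-1.4, 0.1, 6.6]
finger_gap: 0.639
grasp_force: 64.6
t: 37.8
ee_pos: [573.9, -212.6, 152.9]
tcp_rot: [-180.0, -0.0, -178.7]
ft_force: [0.1, 0.5, -2.5]
finger_gap: 0.643
grasp_force: 63.8
w13 near end x [56.9 56.8 56.9 56.8 56.7 56.9] z -20.067716144167434
t 37.85 pose [ 573.5 -212.4  152. ] [ 1.7995e+02 -9.0000e-02 -1.7872e+02] F [ 0.1 -0.2 -1.5] gap 0.637 gf 63.8
 turn [  0.06  -0.08 -12.62] then lin [-68.4 196.1  -1. ]
```

```bash
python3 -m handwheel '{"linear":[[0,0,0],[0,0,0],[-17,49,0],[-17,49,0],[-17,49,0],[-17,49,0],[0,0,0],[0,0,30],[0,0,20],[0,0,10]],"dr":[[0,0,-6.3],[0,0,-6.3],[0,0,0],[0,0,0],[0,0,0],[0,0,0],[0,0,0],[0,0,0],[0,0,0],[0,0,0]],"claw":[1,1,1,1,1,1,1,1,1,1]}' 60; python3 -m handwheel '{"linear":[[0,0,0],[0,0,0],[0,0,0],[0,0,0]],"dr":[[0,0,0],[0,0,0],[0,0,0],[0,0,0]],"claw":[1,1,1,1]}';python3 go.py 592.6 -5.6 71.7 193.9
```

```text
t: 39.1
ee_pos: [592.0, -6.8, 90.8]
tcp_rot: [179.9, -0.2, -166.2]
ft_force: [-0.7, 1.0, -0.9]
finger_gap: 0.639
grasp_force: 63.8
t: 39.6
ee_pos: [593.3, -6.2, 93.5]
tcp_rot: [-180.0, 0.0, -166.1]
ft_force: [1.4, 0.2, -2.0]
finger_gap: 0.643
grasp_force: 63.8
t 39.6 pose [593.3  -6.2  93.5] [-1.7998e+02  5.0000e-02 -1.6612e+02] F [ 1.4  0.2 -2. ] gap 0.643 gf 63.8
 turn [-0.02  0.05 -0.02] then lin [ 0.5  0.8 21.8]
```

```bash
python3 -m handwheel '{"linear":[[0.3,0.6,8],[0,0,3.5],[0,0,3],[0,0,3],[0,0,2],[0,0,1],[0,0,1],[0,0,0],[0,0,0]],"dr":[[0,0,0],[0,0,0],[0,0,0],[0,0,0],[0,0,0],[0,0,0],[0,0,0],[0,0,0],[0,0,0]],"claw":[1,1,1,1,1,1,1,1,1]}' 60; python3 go.py 592.6 -5.6 71.7 193.9
```

```text
t: 40.72
ee_pos: [592.7, -5.7, 71.7]
tcp_rot: [-180.0, 0.0, -166.1]
ft_force: [-0.8, 0.3, 3.0]
finger_gap: 0.642
grasp_force: 64.1
t 40.73 pose [592.7  -5.7  71.7] [-1.7999e+02  2.0000e-02 -1.6612e+02] F [-0.8  0.3  3. ] gap 0.642 gf 64.1
 turn [-0.01  0.02 -0.02] then lin [0.1 0.1 0. ]
```

```bash
python3 -m handwheel '{"linear":[[0,0,0],[0,0,0],[0,0,0],[0,0,0],[0,0,-10],[0,0,-40],[0,0,-40],[0,0,-20],[0,0,0],[0,0,0]],"dr":[[0,0,0],[0,0,0],[0,0,0],[0,0,0],[0,0,0],[0,0,0],[0,0,0],[0,0,0],[0,0,0],[0,0,0]],"claw":[-0.5,-0.5,-0.6,-0.6,-0.8,-0.8,-0.8,-0.8,1,1]}' 60
python3 -m handwheel '{"linear":[[0,0,0],[0,0,0],[0,0,0],[0,0,0],[0,0,0]],"dr":[[0,0,0],[0,0,0],[0,0,0],[0,0,0],[0,0,0]],"claw":[1,1,1,1,1]}'
python3 - <<'E'
from flat import *
from end import end
flat('w14',92,[593,-6],114)
T,o=tool();end('w14',-(T[2,3]-92))
E
```

```text
t: 41.98
ee_pos: [592.3, -5.6, 180.7]
tcp_rot: [180.0, -0.1, -166.1]
ft_force: [-0.5, 0.1, -0.7]
finger_gap: 0.485
grasp_force: 0.0
t: 42.6
ee_pos: [592.7, -5.7, 181.4]
tcp_rot: [-180.0, -0.0, -166.1]
ft_force: [-0.3, -0.1, 0.9]
finger_gap: -0.0
grasp_force: 0.0
w14 3725 world [583.2  -9.4] dims [93.9 54.3] yaw 14.0 z 91.7 | tool xy [10.08 -1.33]
w14 1878 world [567.9  -7.5] dims [47.8 44.6] yaw 14.1 z 91.7 | tool xy [24.48  4.19]
plane slope mm/100 [0.22 0.02] h at tool0 91.7 6570
w14 near end x [57.  57.  57.  57.1 57.  57. ] z 89.64429427924512
```

Flat at 91.7. Now I'll press riser_d.

```bash
python3 -m handwheel '{"linear":[[0,0,45],[0,0,30],[0,0,7],[0,0,3],[0,0,2],[0,0,1.5],[0,0,0],[0,0,0]],"dr":[[0,0,0],[0,0,0],[0,0,0],[0,0,0],[0,0,0],[0,0,0],[0,0,0],[0,0,0]],"claw":[1,1,1,1,1,1,1,1]}'; python3 -m handwheel '{"linear":[[0,0,0.6],[0,0,0.5],[0,0,0]],"dr":[[0,0,0],[0,0,0],[0,0,0]],"claw":[1,1,1]}'
```

```text
t: 43.65
ee_pos: [592.8, -5.7, 93.2]
tcp_rot: [-180.0, 0.0, -166.1]
ft_force: [0.1, -0.9, -0.2]
finger_gap: -0.001
grasp_force: 0.0
t: 44.02
ee_pos: [592.7, -5.7, 92.1]
tcp_rot: [-180.0, 0.0, -166.1]
ft_force: [-0.7, -0.2, 3.4]
finger_gap: 0.001
grasp_force: 1.9
```

```bash
python3 -m handwheel '{"linear":[[0,0,0.5],[0,0,0.2],[0,0,0],[0,0,0],[0,0,0]],"dr":[[0,0,0],[0,0,0],[0,0,0],[0,0,0],[0,0,0]],"claw":[1,1,1,1,1]}'; 
```

```text
t: 44.65
ee_pos: [592.7, -5.7, 92.1]
tcp_rot: [-180.0, 0.0, -166.1]
ft_force: [-3.2, -0.1, 10.0]
finger_gap: 0.002
grasp_force: 5.0
```

```bash
python3 -m handwheel '{"linear":[[0,0,0],[0,0,0],[0,0,-10],[0,0,-45],[0,0,-35],[0,0,0],[0,0,0],[0,0,0]],"dr":[[0,0,0],[0,0,0],[0,0,0],[0,0,0],[0,0,0],[0,0,0],[0,0,0],[0,0,0]],"claw":[1,1,1,1,1,-1,-1,-1]}'; python3 -m handwheel '{"linear":[[26,46,0],[26,46,0],[26,46,0],[26,46,0],[26,46,0],[0,0,0],[0,0,0],[0,0,0]],"dr":[[0,0,0],[0,0,0],[0,0,0],[0,0,0],[0,0,0],[0,0,0],[0,0,0],[0,0,0]],"claw":[-1,-1,-1,-1,-1,-1,-1,-1]}'
python3 - <<'E'
from wr import *
from go import go
T,o,s,P=look('w15'); go(409,189,15,193.9)
[print(*r) for r in rects(P,s['image'],40,75,None,400)]
[print('board',*r) for r in rects(P,s['image'],2.5,9,None,100)]
for d in models.spot_in(s,'cake'): print(d)
E
```

```text
t: 45.65
ee_pos: [592.1, -5.6, 179.9]
tcp_rot: [180.0, -0.1, -166.1]
ft_force: [-1.6, 0.6, -0.1]
finger_gap: 0.64
grasp_force: 0.0
t: 46.65
ee_pos: [412.0, 185.8, 180.8]
tcp_rot: [-180.0, -0.0, -166.2]
ft_force: [-0.2, 0.3, 0.2]
finger_gap: 0.998
grasp_force: 0.0
t 46.7 pose [412.  185.7 180.8] [-1.7999e+02 -3.0000e-02 -1.6621e+02] F [0.2 0.7 0.1] gap 1.001 gf 0.0
 turn [-0.01 -0.03 -0.11] then lin [  2.1   3.9 165.8]
2605 [303, 119, 58, 58] [372.9 184.8] [54.2 54.8] 58.2 49.1 [121 150 195]
3853 [54, 227, 95, 89] [561.3 -13. ] [105.4  58.3] 14.9 54.2 [174 190 195]
board 3009 [0, 29, 31, 138] [ 411.1 -140.9] [ 28.7 132.2] 83.9 3.9 [240 244 245]
board 816 [15, 28, 31, 144] [ 410.5 -117.4] [141.7  25.3] 2.9 5.7 [108 122 132]
board 301 [302, 113, 58, 38] [359.  177.6] [31.2 63.4] 27.7 3.8 [ 63 122 166]
board 427 [83, 202, 95, 94] [529.    8.8] [151.8  71.4] 48.8 5.7 [ 45  86 112]
board 305 [11, 340, 50, 19] [ 732.2 -134. ] [21.4 62.1] 4.0 4.2 [ 71 131 191]
board 121 [498, 384, 13, 16] [658.4 514.1] [28.4 10.3] 0.6 4.2 [ 91 184 222]
{'box': [303.0, 112.6, 363.5, 177.7], 'conf': 0.84}
```

View pics/w15.png

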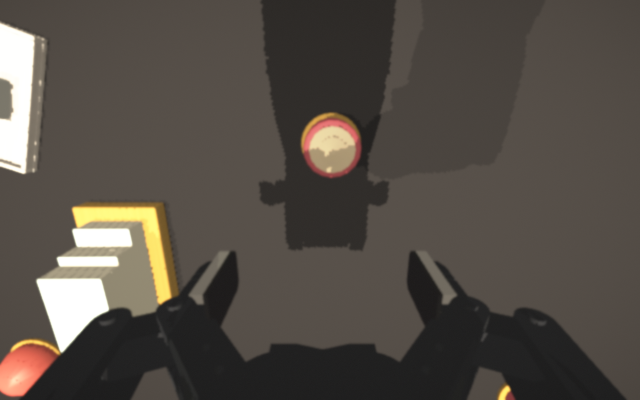

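The cake has been knocked to about (373,185), px (331,148). The stack at (100,260) looks orderly. I'll move over the cake and measure again.

```bash
python3 -m handwheel '{"linear":[[19,4,20],[19,4,20],[0,0,0],[0,0,0],[0,0,0]],"dr":[[0,0,0],[0,0,0],[0,0,0],[0,0,0],[0,0,0]],"claw":[-1,-1,-1,-1,-1]}' >/dev/null
cat > ck.py <<'E'
from wr import *
from go import go
def ck(n,z0,c,rx):
    T,o,s,P=look(n)
    z=P[...,2]-z0; m=(z>41)&(z<70)&(np.hypot(P[...,0]-c[0],P[...,1]-c[1])<60)
    (x,y),r=cv2.minEnclosingCircle(P[m][:,:2].astype(np.float32))
    t=T[:3,:3].T@(np.array([x,y,0])-T[:3,3])
    print('cake',round(x,1),round(y,1),'r',round(r,1),'zmax',round(np.nanmax(P[m][:,2]),1),'tool',np.round(t[:2],1),m.sum())
E
python3 - <<'E'
from ck import *
ck('w16',0,[373,185],28); go(373,185,15,193.9)
E
```

```text
cake 373.0 185.1 r 27.8 zmax 62.8 tool [0.9 0.1] 2991
t 47.42 pose [373.5 185.1 141.7] [-1.8000e+02  7.0000e-02 -1.6615e+02] F [-0.1  0.1 -0.3] gap 0.995 gf 0.0
 turn [-0.    0.07 -0.05] then lin [  0.5  -0.  126.7]
```

```bash
python3 -m handwheel '{"linear":[[0.7,1.2,0],[0,0,45],[0,0,45],[0,0,25],[0,0,10],[0,0,3],[0,0,0],[0,0,0]],"dr":[[0,0,0],[0,0,0],[0,0,0],[0,0,0],[0,0,0],[0,0,0],[0,0,0],[0,0,0]],"claw":[-1,-1,-1,-1,-1,-1,-1,-1]}' 50;  python3 -m handwheel '{"linear":[[0,0,0],[0,0,0],[0,0,0],[0,0,0],[0,0,0],[0,0,0],[0,0,0],[0,0,0]],"dr":[[0,0,0],[0,0,0],[0,0,0],[0,0,0],[0,0,0],[0,0,0],[0,0,0],[0,0,0]],"claw":[1,1,1,1,1,1,1,1]}' 50;python3 -m handwheel '{"linear":[[0,0,0],[0,0,-10],[0,0,-30],[0,0,-50],[0,0,-50],[0,0,-30],[0,0,0],[0,0,0]],"dr":[[0,0,0],[0,0,0],[0,0,0],[0,0,0],[0,0,0],[0,0,0],[0,0,0],[0,0,0]],"claw":[1,1,1,1,1,1,1,1]}' 50
python3 - <<'E'
from ck import *
T,o=tool(); ck('w17',T[2,3]-14,T[:2,3],28)
go(573.3,-10.5,175,193.9)
E
```

```text
t: 48.42
ee_pos: [372.1, 186.3, 13.9]
tcp_rot: [180.0, 0.1, -166.1]
ft_force: [-0.6, -0.2, 0.3]
finger_gap: 0.999
grasp_force: 0.0
t: 49.42
ee_pos: [371.7, 186.2, 13.7]
tcp_rot: [180.0, 0.0, -166.1]
ft_force: [-2.3, -0.7, 9.0]
finger_gap: 0.638
grasp_force: 51.4
t: 50.42
ee_pos: [371.0, 185.9, 182.4]
tcp_rot: [-180.0, -0.1, -166.1]
ft_force: [-1.1, 0.4, -1.6]
finger_gap: 0.641
grasp_force: 53.2
cake 368.3 185.4 r 59.5 zmax 238.4 tool [2.6 0.1] 15072
t 50.48 pose [370.8 185.9 182.1] [-1.8000e+02 -1.2000e-01 -1.6612e+02] F [-0.5 -0.2 -1.8] gap 0.641 gf 53.2
 turn [-0.   -0.12 -0.02] then lin [-149.4 -239.3    7.1]
```

```bash
python3 -m handwheel '{"linear":[[-25,-40,0],[-25,-40,0],[-25,-40,0],[-25,-40,0],[-25,-40,0],[-23.4,-39.3,0],[0,0,0],[0,0,30],[0,0,20],[0,0,0]],"dr":[[0,0,0],[0,0,0],[0,0,0],[0,0,0],[0,0,0],[0,0,0],[0,0,0],[0,0,0],[0,0,0],[0,0,0]],"claw":[1,1,1,1,1,1,1,1,1,1]}' 50; python3 -m handwheel '{"linear":[[0,0,0],[0,0,0],[0,0,0]],"dr":[[0,0,0],[0,0,0],[0,0,0]],"claw":[1,1,1]}' 50
python3 - <<'E'
from wr import *
from go import go
go(572.3,-10.7,106,193.9)
s=snap('scene'); cv2.imwrite('pics/s2.png',cv2.resize(s['image'][120:260,280:460],None,fx=3,fy=3)); P=cloud(s)
s=look('w18')
E
```

```text
t: 51.72
ee_pos: [571.2, -9.9, 130.9]
tcp_rot: [179.9, -0.3, -166.1]
ft_force: [-0.4, 0.0, -1.2]
finger_gap: 0.639
grasp_force: 53.6
t: 52.1
ee_pos: [573.2, -10.5, 133.8]
tcp_rot: [-180.0, 0.1, -166.1]
ft_force: [-1.0, -0.2, -1.3]
finger_gap: 0.641
grasp_force: 53.6
t 52.1 pose [573.2 -10.5 133.8] [-1.7998e+02  6.0000e-02 -1.6611e+02] F [-1.  -0.2 -1.3] gap 0.641 gf 53.6
 turn [-0.02  0.06 -0.01] then lin [ 0.9  0.1 27.8]
```

View pics/s2.png

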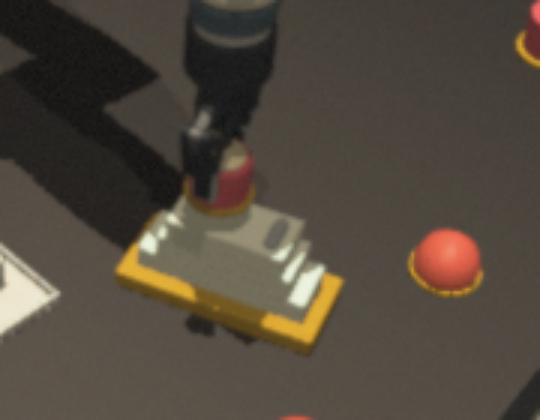

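The cake is upright at px (220,180), over the flat end of the stack and clear of the key at (278,235). Lowering.

```bash
python3 -m handwheel '{"linear":[[0.4,0,12],[0,0,6],[0,0,4],[0,0,3],[0,0,2],[0,0,0],[0,0,0],[0,0,0]],"dr":[[0,0,0],[0,0,0],[0,0,0],[0,0,0],[0,0,0],[0,0,0],[0,0,0],[0,0,0]],"claw":[1,1,1,1,1,1,1,1]}' 50; python3 -m handwheel '{"linear":[[0,0,0.5],[0,0,0],[0,0,0]],"dr":[[0,0,0],[0,0,0],[0,0,0]],"claw":[1,1,1]}'
```

```text
t: 53.2
ee_pos: [572.7, -10.7, 106.3]
tcp_rot: [-180.0, 0.0, -166.1]
ft_force: [0.2, -0.7, -2.1]
finger_gap: 0.639
grasp_force: 53.8
t: 53.58
ee_pos: [572.7, -10.7, 105.8]
tcp_rot: [-180.0, 0.0, -166.1]
ft_force: [-0.7, -0.6, 1.8]
finger_gap: 0.64
grasp_force: 53.9
```

Contact is light. Next I'll open, retreat and check.

```bash
python3 -m handwheel '{"linear":[[0,0,0],[0,0,0],[0,0,0],[0,0,0],[0,0,0],[0,0,-15],[0,0,-45],[0,0,-45],[0,0,0],[0,0,0]],"dr":[[0,0,0],[0,0,0],[0,0,0],[0,0,0],[0,0,0],[0,0,0],[0,0,0],[0,0,0],[0,0,0],[0,0,0]],"claw":[-0.5,-0.7,-0.9,-0.9,-0.9,-0.9,-0.9,-1,-1,-1]}' 50;  python3 -m handwheel '{"linear":[[0,0,0],[0,0,0]],"dr":[[0,0,0],[0,0,0]],"claw":[-1,-1]}'
python3 - <<'E'
from ck import *
from flat import *
ck('w19',92,[573,-10.5],28)
d=rz('w19',86,104,near=[590,-6])
E
```

```text
t: 54.82
ee_pos: [572.5, -10.7, 211.0]
tcp_rot: [-180.0, 0.0, -166.1]
ft_force: [0.0, 0.8, -0.1]
finger_gap: 1.004
grasp_force: 0.0
t: 55.08
ee_pos: [572.3, -10.7, 209.8]
tcp_rot: [180.0, -0.1, -166.1]
ft_force: [-0.2, -0.3, -0.3]
finger_gap: 1.0
grasp_force: 0.0
cake 573.7 -11.1 r 27.8 zmax 154.9 tool [-1.6 -0.9] 3526
w19 800 world [546.7 -17.6] dims [55.5 19.7] yaw -76.3 z 91.7 | tool xy [26.26 -0.7 ]
w19 576 world [632.3   3.3] dims [40.  17.1] yaw -76.0 z 97.8 | tool xy [-61.85  -0.94]
```

View pics/w19.png

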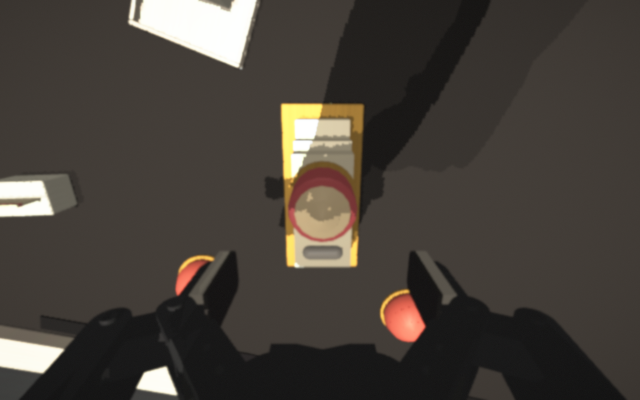

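The cake stands at px (322,205), within about 1 mm of its spot and clear of the key at (322,252). The stack is square and the sign is in the tray, so I'm handing in.

```bash
python3 -c "
from plant import workorder
print(workorder.job_done())"
```

```text
the job is handed in; nothing more can be done
None
```

The job is handed in: the sign stands in the tray, risers a, c and d (b was absent) are stacked flat on the plinth, each pressed at about 10 N, and the cake stands upright within about 1 mm of its spot.

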